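Stand the casting flasks on their sprue bases

ROBOT

A 7-joint arm with a two-finger parallel gripper is mounted at the origin on a cart in front of the work surface, level with it; the furniture and walls round the work are solid. World frame = base frame: x ahead of the robot, y to its left, z up, the work surface at z = 0. Lengths are in m, angles in rad, forces in N, time in s.
With the tool pointing down it reaches from about 0.4 to 0.875 m from the base axis. Payload 19.3 kg.
Tool frame: the origin (TCP) lies midway between the tips of the shut fingers; the grasp point (between the pads) lies 19 mm behind it (bot.pinch_z is the distance from the TCP to the grasp point, in m); z points along the fingers, y is the line along which they close (so a half turn about z gives the same grasp; the last joint's range is limited). The gripper opens to 85 mm and grips with 20 to 120 N. Pads are 22 mm wide; open, the fingers measure 114 mm over their backs; the gripper's body (76 mm by 85 mm) begins 54 mm behind the grasp point. The pads swing forward as they close: fully open they stand 13 mm farther back than shut.
Start: joints at [-1.361, 0.521, -0.036, 1.599, 0.021, 1.021, -0.113], TCP at [0.173, 0.601, 0.231] pointing down, gripper open.
Joint ranges: [-2.91, 2.91], [-0.3, 2.13], [-1.5, 1.42], [0.17, 2.43], [-1.26, 4.41], [0.16, 1.93], [-2.52, 2.52]. Speed limits (rad/s): [1.89, 1.89, 2.39, 2.39, 3.01, 3.01, 3.01].

INTERFACE

Orientations are given as [roll, pitch, yaw] about the fixed x, y, z axes, in that order (R = Rz(yaw) Ry(pitch) Rx(roll)).
In Python, from workcell import observe, viewer, bot gives the robot as it stands. The module is installed in compiled form; this text tells all that it offers.
- The arm moves only by the tool play_rows, never from a script. Its argument "motion" is a list of rows, each a list of 7 numbers: the shift along the tool's x, y, z in cm, then the turn, a rotation vector about the tool's x, y, z in rad, then the opening, from -1 (shut) to 1 (fully open), so that 0 is half open. A call has exactly 5 rows; each row is the pose to reach, as a shift and turn from the pose commanded when the call began, along the tool's axes at that moment; what a row does not reach only later rows make up. A row lasts 1/10 s, in which the tool goes at most 50 mm and 8.59 degrees, less where a joint would pass 70% of its speed; a pose out of reach is approached as far as the arm can. A call with a gripper value outside its range is refused whole. The fingers move at their own pace and stop on an object; "squeeze" is the grip in N (left out, the last holds). Time passes only in rows, so rows that repeat a pose let the fingers close, or fill a call up. It gives the time, the measured TCP pose, the force, the opening and the grip force at its end, in the units of the state.
- observe(): the state, without advancing time (a new reading comes with each control period).
- viewer.grab_frame(name): name is "scene" or "side" or "wrist"; returns (picture, depth): 420x560x3 uint8, red, green, blue; 420x560 float32, m along the optical axis (not along the pixel's ray), 0 where there is no reading.
- viewer.camera_info(name): a dict with "fx", "fy", "cx", "cy" (pixels), "k1" (the pictures are not rectified: a ray, as slopes to the right and down, at radius r is drawn at 1 + k1 r^2 times it, then the intrinsics apply), "R" (3x3) and "t" (3): a world point X has camera coordinates R X + t. Camera axes: x right, y down, z forward; pixel columns grow to the right and rows downward; lengths in m; the calibration is good to about 2 mm. A picture is of the moment at which its call begins: read the wrist's pose just before it. camera_info takes no time and is no camera call; for the wrist camera it gives the pose at the moment of the call.
- bot.job_done(): hands the job in; it is judged then, once.
The state is a dict: "clock": time; "qpos": joint angles; "qd": joint speeds; "joint_efforts": joint torques, N m; "position": TCP position; "tool_rot": TCP orientation; "force": force on the tool from outside, world axes, zero at the start; "moment": the same for the moment, N m; "grip_width": finger opening in m; "finger_force": force on a finger pad.
Only numpy, scipy, OpenCV 4.12 (cv2) and the standard library are available. Lean on these libraries where they do the work, as an engineer would, in place of code of your own. Each camera call takes 0.05 s, during which the arm holds its last target. There are 200 camera calls.

TASK

Get the three plain steel casting flasks (the open tubes) ready for pouring: stand each one upright on the dark rubber base of its own size, smallest on smallest, middle on middle, largest on largest, with its lower end flat on the floor of the base inside the raised rim. Leave the flux jar and the brass tube standing where they are.

Things in the scene. Friction and masses are not known exactly. Their poses are not given: they have to be found in the camera images.
- flask_small_mid (a point): the smallest of the three flasks: a plain bright steel tube standing upright, open at both ends, outer diameter 32 mm, wall 3 mm, height 46 mm, loose. The point lies on its axis, half-way up (23 mm above its lower end); z runs along the axis, upward at the start.
- flask_medium_mid (a point): the middle-sized of the three flasks: a plain bright steel tube standing upright, open at both ends, outer diameter 46 mm, wall 3 mm, height 54 mm, loose. The point lies on its axis, half-way up (27 mm above its lower end); z runs along the axis, upward at the start.
- flask_large_mid (a point): the largest of the three flasks: a plain bright steel tube standing upright, open at both ends, outer diameter 60 mm, wall 3 mm, height 62 mm, loose. The point lies on its axis, half-way up (31 mm above its lower end); z runs along the axis, upward at the start.
- base_small_floor (a point): the smallest of the three dark rubber bases: a low round dish 54 mm across outside, fixed to the bench, 12 mm high over all; its floor is 4 mm above the bench and 44 to 46 mm across inside the raised rim (so the flask of its size has at least 6 mm of play all round), with a small cone 12 mm wide and 7.5 mm tall in the middle of the floor, which goes inside the tube. The point is the centre of the floor; z up.
- base_medium_floor (a point): the middle-sized of the three dark rubber bases: a low round dish 68 mm across outside, fixed to the bench, 12 mm high over all; its floor is 4 mm above the bench and 58 to 60 mm across inside the raised rim (so the flask of its size has at least 6 mm of play all round), with a small cone 12 mm wide and 7.5 mm tall in the middle of the floor, which goes inside the tube. The point is the centre of the floor; z up.
- base_large_floor (a point): the largest of the three dark rubber bases: a low round dish 82 mm across outside, fixed to the bench, 12 mm high over all; its floor is 4 mm above the bench and 72 to 74 mm across inside the raised rim (so the flask of its size has at least 6 mm of play all round), with a small cone 12 mm wide and 7.5 mm tall in the middle of the floor, which goes inside the tube. The point is the centre of the floor; z up.
- brass_tube_mid (a point): bystander, to be left alone: a brass-coloured tube with a wider six-sided foot, 28 x 40 mm at the foot, 57 mm tall, loose, upright. The point lies half-way up, 28 mm above the bench.
- flux_jar_mid (a point): bystander, to be left alone: a brown jar with a black cap, 51 mm in diameter, 58 mm tall, loose, upright. The point lies half-way up, 29 mm above the bench.
- lamp_post (a point): fixed bystander, always in the same place: the post of the tall arm lamp bolted to the right-hand edge of the bench, an obstacle to go round on the robot's side. Its foot is 100 mm (along x) by 80 mm (along y) and 72 mm tall, and from it the lamp's arm, about 70 mm wide, rises almost straight up to 0.77 m, where the lamp reaches out above the bench (nothing of it there is lower than 0.67 m). The point lies on the post's axis, 100 mm above the bench.
There are look-alikes about, which are no part of the job. What is shaped like the part that bears flask_medium_mid but green or red is not meant.

How it is judged:
By the outcome, as a careful person would: the job done as asked, in the order asked, and still so for the second after the job is handed in, with the robot touching nothing.
It also fails if it takes over 90 s, if anything falls off the work surface, if the arm or the gripper's body presses on something with over 40 N, if the wrist force passes 120 N, or if a joint passes its speed limit or range.

## Working session

There is one attempt and no reset: what is moved stays moved. The work goes in short steps, Python scripts to look and compute and a tool call to move; the robot and the scene stay as the last step left them, time stands still between calls to the robot, and variables do not carry over. Pictures are saved under pics/ and viewed, at most 17 in all, crops included, and the job is handed in when it is done.

Besides the shell and the picture viewer there is one more tool, called after ">>>" as name([rows], argument=value, ...), one row to a line, values as JSON. play_rows: Moves the arm, as the interface text tells. Its arguments: {"type":"object","properties":{"motion":{"type":"array"},"squeeze":{"type":"number"}},"required":["motion"]}

```bash
mkdir -p pics; python3 - <<'E'
from workcell import observe, viewer, bot
import cv2,numpy as np
s=observe();print({k:np.round(v,3) for k,v in s.items()}, bot.pinch_z)
for n in("scene","side"):
    p,d=viewer.grab_frame(n);cv2.imwrite(f"pics/{n}0.png",cv2.cvtColor(p,cv2.COLOR_RGB2BGR));np.save(f"pics/{n}0.npy",d)
    i=viewer.camera_info(n);print(n,{k:np.round(v,4).tolist() for k,v in i.items()})
E
```

```text
{'clock': np.float64(0.0), 'qpos': array([-1.361,  0.522, -0.036,  1.6  ,  0.021,  1.021, -0.113]), 'qd': array([-0.001,  0.001,  0.001, -0.001, -0.   ,  0.   , -0.001]), 'joint_efforts': array([ 5.0000e-03, -9.2711e+01,  1.9830e+00, -3.6991e+01,  1.8000e-02,
        9.0000e-03, -0.0000e+00]), 'position': array([0.173, 0.6  , 0.231]), 'tool_rot': array([-3.14 ,  0.   ,  2.862]), 'force': array([0.25, 0.4 , 0.17]), 'moment': array([0.001, 0.032, 0.058]), 'finger_force': np.float64(0.0), 'grip_width': np.float64(0.085)} 0.0187
scene {'fx': 426.3871, 'fy': 426.3871, 'cx': 276.8186, 'cy': 210.0887, 'k1': 0.0202, 'R': [[-0.98, -0.197, 0.0268], [-0.1113, 0.4325, -0.8947], [0.1647, -0.8799, -0.4458]], 't': [0.5404, 0.1509, 1.0343]}
side {'fx': 534.9275, 'fy': 534.9275, 'cx': 284.1323, 'cy': 207.471, 'k1': 0.07, 'R': [[0.9958, -0.0907, 0.0116], [-0.0419, -0.5658, -0.8235], [0.0812, 0.8195, -0.5673]], 't': [-0.5775, 0.0772, 1.207]}
```

View pics/scene0.png

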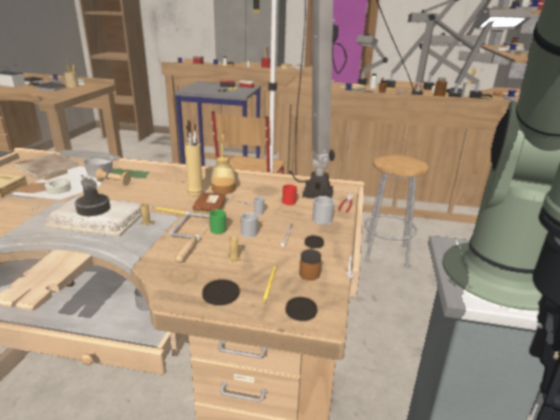

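View pics/side0.png

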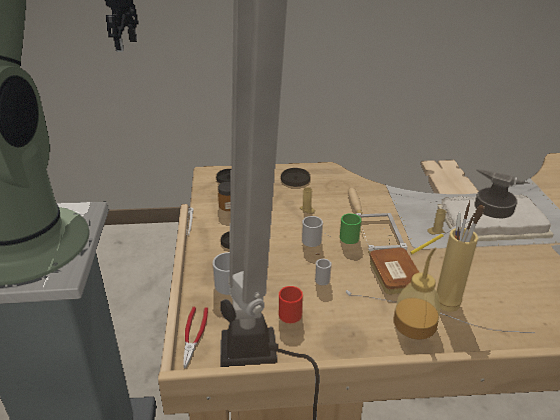

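Scene picture: flask candidates are grey tubes at (323,210), (249,225) and (259,205). The look-alikes are green (218,221), red (289,194) and brass (234,249). The bases are (221,292), (301,308) and (314,242), and the jar is at (310,265). The side picture agrees. Next is a close crop.

```bash
cat > h.py <<'E'
from workcell import observe, viewer, bot
import cv2,numpy as np
from scipy.spatial.transform import Rotation as Ro
def ray(i,u,v):
    x,y=(u-i["cx"])/i["fx"],(v-i["cy"])/i["fy"]; a,b=x,y
    for _ in range(8):
        s=1+i["k1"]*(a*a+b*b); a,b=x/s,y/s
    return np.array([a,b,1.])
def onz(i,u,v,z):
    R=np.array(i["R"]);t=np.array(i["t"]); c=-R.T@t; d=R.T@ray(i,u,v); return c+d*(z-c[2])/d[2]
def dep(i,u,v,d):
    R=np.array(i["R"]);t=np.array(i["t"]); return R.T@(ray(i,u,v)*d-t)
def proj(i,X):
    p=np.array(i["R"])@X+i["t"];a,b=p[:2]/p[2];s=1+i["k1"]*(a*a+b*b);return i["fx"]*a*s+i["cx"],i["fy"]*b*s+i["cy"]
def save(n,p,box=None,k=1):
    if box: p=p[box[1]:box[3],box[0]:box[2]]
    cv2.imwrite(f"pics/{n}.png",cv2.resize(cv2.cvtColor(p,cv2.COLOR_RGB2BGR),None,fx=k,fy=k,interpolation=cv2.INTER_CUBIC))
E
python3 - <<'E'
from h import *
p=cv2.cvtColor(cv2.imread("pics/scene0.png"),cv2.COLOR_BGR2RGB);save("c1",p,(190,175,360,325),4)
i=viewer.camera_info("scene")
# rim circle fit later; coarse: top rim centers
for n,u,v,z in [("L",323,200,.062),("M",249,216,.054),("S",259,199,.046),("bL",221,291,.012),("bM",301,308,.012),("bS",314,241.5,.012),("jar",310,257,.058),("brass",234,238,.057),("green",218,213,.054),("red",289,188,.054)]:
    print(n,onz(i,u,v,z).round(3))
E
```

```text
L [ 0.452 -0.172  0.062]
M [ 0.637 -0.036  0.054]
S [ 0.64  -0.165  0.046]
bL [0.626 0.241 0.012]
bM [0.449 0.257 0.012]
bS [ 0.456 -0.016  0.012]
jar [0.45  0.133 0.058]
brass [0.641 0.091 0.057]
green [ 0.722 -0.033  0.054]
red [ 0.565 -0.25   0.054]
```

View pics/c1.png

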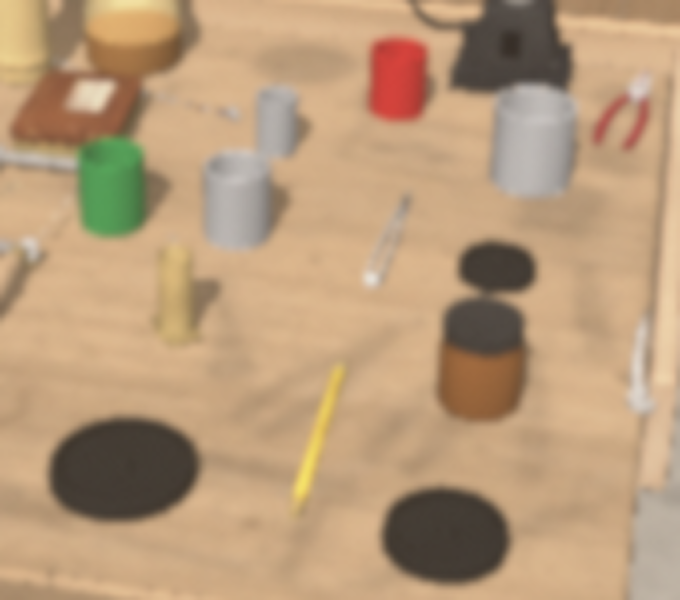

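The crop confirms three plain grey tubes, with rim centres at crop pixels (536,105), (238,167) and (277,97). The dishes are at (125,468), (446,534) and (498,267). Red and green are the look-alikes. Now refining the positions and locating the lamp.

```bash
cat >> h.py <<'E'
def go(x,y,z,yaw=np.pi/2):
    s=observe();R0=Ro.from_euler("xyz",s["tool_rot"]);R1=Ro.from_euler("xyz",[np.pi,0,yaw])
    print("pos",s["position"].round(4),"shift cm",(R0.inv().apply(np.array([x,y,z])-s["position"])*100).round(2),"turn",(R0.inv()*R1).as_rotvec().round(3))
E
python3 - <<'E'
from h import *
i=viewer.camera_info("scene")
for n,u,v,z in [("L",324,201.2,.062),("M",249.5,216.7,.054),("S",259.2,199.2,.046),("bL",221.2,292,.012),("bM",301.5,308.5,.012),("bS",314.5,241.7,.012)]:
    print(n,onz(i,u,v,z).round(4))
i=viewer.camera_info("side");d=np.load("pics/side0.npy")
for u,v in [(222,360),(275,360),(235,325),(265,325),(252,250),(237,150),(275,150),(256,50)]: print((u,v),dep(i,u,v,d[v,u]).round(3))
go(.64,-.165,.231)
go(.45,.25,.231)
E
```

```text
L [ 0.4479 -0.1643  0.062 ]
M [ 0.6343 -0.0329  0.054 ]
S [ 0.6389 -0.1638  0.046 ]
bL [0.6247 0.2438 0.012 ]
bM [0.4482 0.2581 0.012 ]
bS [ 0.4542 -0.0156  0.012 ]
(222, 360) [ 0.439 -0.385  0.021]
(275, 360) [ 0.529 -0.388  0.016]
(235, 325) [ 0.463 -0.352  0.069]
(265, 325) [ 0.514 -0.346  0.058]
(252, 250) [ 0.495 -0.381  0.255]
(237, 150) [ 0.479 -0.335  0.397]
(275, 150) [ 0.53  -0.366  0.412]
(256, 50) [ 0.506 -0.384  0.552]
pos [0.1725 0.6004 0.2308] shift cm [-6.607e+01 -6.065e+01  5.000e-02] turn [-1.000e-03  1.000e-03  1.291e+00]
pos [0.1725 0.6004 0.2308] shift cm [-3.634e+01 -2.602e+01  1.000e-02] turn [-1.000e-03  1.000e-03  1.291e+00]
```

>>> play_rows([
  [-5,-3.5,0,0,0,0.14,1],
  [-9,-7,0,0,0,0.28,1],
  [-13,-10.5,0,0,0,0.42,1],
  [-17,-14,0,0,0,0.56,1],
  [-21,-17.5,0,0,0,0.7,1],
])

```text
clock: 0.6
position: [0.314, 0.3924, 0.2312]
tool_rot: [-3.141, -0.0, 2.156]
force: [0.5, 1.1, -0.1]
grip_width: 0.0853
finger_force: 0.0
```

```bash
python3 -c "
from h import *
go(.639,-.164,.2)
print(observe()['qpos'].round(2))"
```

```text
pos [0.314  0.3924 0.2312] shift cm [-64.33  -3.64   3.12] turn [-0.    -0.     0.585]
[-1.15  0.33  0.17  1.92 -0.07  0.89 -0.36]
```

>>> play_rows([
  [-4.5,-0.2,0.2,0,0,0.12,1],
  [-9,-0.5,0.4,0,0,0.24,1],
  [-13.5,-0.8,0.6,0,0,0.36,1],
  [-18,-1,0.8,0,0,0.48,1],
  [-22.5,-1.3,1,0,0,0.585,1],
])

```text
clock: 1.1
position: [0.4285, 0.1986, 0.2213]
tool_rot: [3.142, -0.0, 1.572]
force: [0.4, 0.8, 0.3]
grip_width: 0.0851
finger_force: 0.0
```

```bash
python3 -c "
from h import *
go(.639,-.164,.2)
print(observe()['qpos'].round(2))"
```

```text
pos [0.4285 0.1986 0.2213] shift cm [-36.29  21.     2.12] turn [ 0.    -0.     0.001]
[-0.86  0.31  0.38  2.02 -0.15  0.84 -0.4 ]
```

>>> play_rows([
  [-4.2,2.4,0.4,0,0,0,1],
  [-8.4,4.8,0.8,0,0,0,1],
  [-12.6,7.2,1.2,0,0,0,1],
  [-16.8,9.6,1.6,0,0,0,1],
  [-21,12,2,0,0,0,1],
])

```text
clock: 1.6
position: [0.5497, -0.0109, 0.201]
tool_rot: [-3.141, -0.0, 1.577]
force: [0.7, 0.5, -0.2]
grip_width: 0.0855
finger_force: 0.0
```

>>> play_rows([
  [-4,2.4,0,0,0,0,0.4],
  [-8,4.7,0,0,0,0,0.4],
  [-12,7,0,0,0,0,0.4],
  [-15,9,0,0,0,0,0.4],
  [-15,9,0,0,0,0,0.4],
])

```text
clock: 2.1
position: [0.6407, -0.1635, 0.2006]
tool_rot: [-3.141, 0.002, 1.572]
force: [-1.0, -0.2, 0.2]
grip_width: 0.0596
finger_force: 0.0
```

```bash
python3 - <<'E'
from h import *
go(.639,-.164,.2)
print(observe()['qpos'].round(2))
i=viewer.camera_info("wrist");p,d=viewer.grab_frame("wrist");save("w1",p);np.save("pics/w1.npy",d)
for n,X in dict(S=(.6389,-.1638,.046),M=(.6343,-.0329,.054)).items(): print(n,np.round(proj(i,np.array(X)),1))
E
```

```text
pos [ 0.6407 -0.1635  0.2006] shift cm [-0.05 -0.17  0.06] turn [-0.     0.002  0.001]
[-0.09  0.65  0.4   1.54 -0.28  1.01  0.39]
S [275.2 190.1]
M [269.5  43.4]
```

View pics/w1.png

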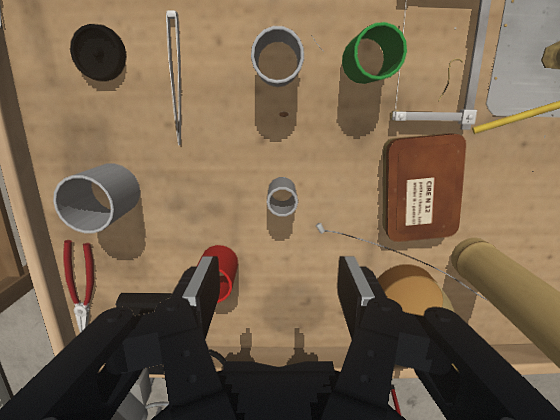

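The wrist view shows the small flask rim at about (283,203), medium (277,55), large (84,204) and the small base (98,52). Red, green and the clutter are clear of it.

```bash
python3 - <<'E'
from h import *
i=viewer.camera_info("wrist")
for n,u,v,z in [("L",84,204,.062),("M",277,55,.054),("S",283,203,.046),("bS",98,52,.012)]: print(n,onz(i,u,v,z).round(4))
d=np.load("pics/w1.npy")
m=cv2.imread("pics/w1.png");
for n,(u,v,r,z) in dict(L=(84,204,40,.062),M=(277,55,40,.054),S=(283,203,30,.046)).items():
    P=np.array([dep(i,a,b,d[b,a]) for a in range(max(u-r,0),u+r) for b in range(max(v-r,0),v+r) if d[b,a]>0])
    P=P[abs(P[:,2]-z)<.006]; (cx,cy),rr=cv2.minEnclosingCircle(P[:,:2].astype(np.float32)); print(n,len(P),round(cx,4),round(cy,4),round(rr,4),P[:,2].mean().round(4))
E
```

```text
L [ 0.4526 -0.1709  0.062 ]
M [ 0.6396 -0.0391  0.054 ]
S [ 0.6459 -0.1743  0.046 ]
bS [ 0.4621 -0.0288  0.012 ]
L 980 0.4518 -0.1714 0.0308 0.0609
M 695 0.6398 -0.0391 0.0232 0.054
S 336 0.6452 -0.1726 0.0161 0.0455
```

>>> play_rows([
  [-0.9,0.45,4,0,0,0,0.4],
  [-0.9,0.45,8,0,0,0,0.4],
  [-0.9,0.45,12,0,0,0,0.4],
  [-0.9,0.45,16,0,0,0,0.4],
  [-0.9,0.45,18.3,0,0,0,0.4],
])

```text
clock: 2.65
position: [0.6429, -0.1657, 0.0151]
tool_rot: [-3.138, -0.001, 1.578]
force: [0.2, 0.5, 0.2]
grip_width: 0.0595
finger_force: 0.0
```

>>> play_rows([
  [0,0,0,0,0,0,0.4],
  [0,0,0,0,0,0,-0.4],
  [0,0,0,0,0,0,-0.4],
  [0,0,0,0,0,0,-0.4],
  [0,0,0,0,0,0,-0.4],
], squeeze=30)

```text
clock: 3.15
position: [0.6456, -0.1674, 0.0202]
tool_rot: [3.139, 0.0, 1.577]
force: [-1.3, 1.8, 9.7]
grip_width: 0.0304
finger_force: 29.6
```

>>> play_rows([
  [0,0,-1,0,0,0,-0.4],
  [0,0,-3,0,0,0,-0.4],
  [0,0,-6,0,0,0,-0.4],
  [0,0,-10,0,0,0,-0.4],
  [0,0,-13,0,0,0,-0.4],
])

```text
clock: 3.65
position: [0.645, -0.1678, 0.1519]
tool_rot: [3.139, 0.0, 1.576]
force: [-0.8, 0.1, -0.5]
grip_width: 0.0309
finger_force: 29.8
```

```bash
python3 - <<'E'
from h import *
s=observe();print(s["force"],s["grip_width"],s["tool_rot"])
go(.461,-.024,.15)
i=viewer.camera_info("wrist");p,d=viewer.grab_frame("wrist");save("w2",p);np.save("pics/w2.npy",d)
print(np.round(-np.array(i["R"]).T@i["t"],3))
E
```

```text
[-0.76041661  0.10689423 -0.46051711] 0.03086080203759191 [3.13929098e+00 4.72289165e-04 1.57644613e+00]
pos [ 0.645  -0.1678  0.1519] shift cm [ 14.48 -18.32   0.14] turn [0.002 0.    0.006]
[ 0.645 -0.088  0.295]
```

View pics/w2.png

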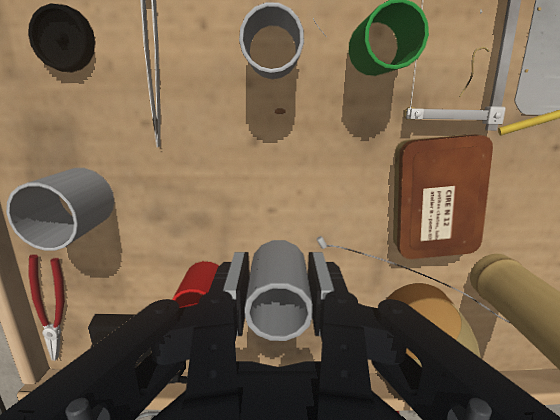

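The small flask is held between the pads, with its rim at about (278,311), and it is upright. Measuring its offset from the TCP and the base centre next.

```bash
python3 - <<'E'
from h import *
i=viewer.camera_info("wrist");d=np.load("pics/w2.npy");g=cv2.imread("pics/w2.png",0)
P=np.array([dep(i,a,b,d[b,a]) for a in range(246,312) for b in range(275,345) if d[b,a]>0]);zs=P[:,2]
print(np.percentile(zs,[5,50,95,99]).round(3))
print("rim by pixel",onz(i,278,311,.179).round(4))
P=np.array([dep(i,a,b,d[b,a]) for a in range(20,105) for b in range(0,85) if d[b,a]>0 and g[b,a]<75])
print("base",P[:,2].mean(), (P[:,:2].max(0)+P[:,:2].min(0))/2,np.ptp(P[:,:2],axis=0), np.median(P[:,:2],axis=0))
E
```

```text
[0.005 0.174 0.183 0.184]
rim by pixel [ 0.6478 -0.1786  0.179 ]
base 0.010900938550350289 [ 0.45931356 -0.03657549] [0.06111338 0.06083509] [ 0.46338979 -0.03169274]
```

>>> play_rows([
  [3,-4,-0.5,0,0,0,-0.4],
  [6,-8,-1,0,0,0,-0.4],
  [9,-12,-1.5,0,0,0,-0.4],
  [11,-16,-2,0,0,0,-0.4],
  [11,-18,-2,0,0,0,-0.4],
])

```text
clock: 4.2
position: [0.4613, -0.0561, 0.1694]
tool_rot: [3.141, -0.002, 1.579]
force: [1.5, -0.7, -1.3]
grip_width: 0.0303
finger_force: 30.0
```

```bash
python3 - <<'E'
from h import *
i=viewer.camera_info("wrist");print(observe()["position"])
p,d=viewer.grab_frame("wrist");save("w3",p,(180,60,440,360),2);np.save("pics/w3.npy",d);cv2.imwrite("pics/w3full.png",p)
P=np.array([dep(i,a,b,d[b,a]) for a in range(246,312) for b in range(275,345) if d[b,a]>0]);z=P[:,2];t=np.percentile(z,98);print(t)
P=P[z>t-.008];print(cv2.minEnclosingCircle(P[:,:2].astype(np.float32)))
E
```

```text
[ 0.46127113 -0.05608709  0.16940219]
0.1963767959372023
((0.46324431896209717, -0.0639895647764206), 0.016853397712111473)
```

View pics/w3.png

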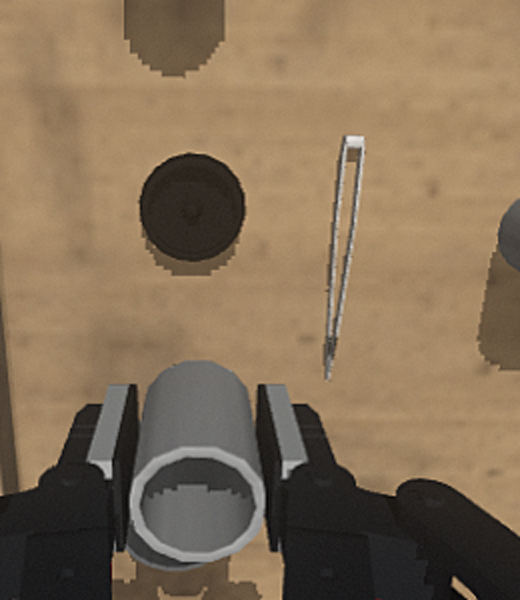

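Crop: base rim centre is at about (192,206), i.e. full-frame (276,163). The flask rim is at (278,311).

```bash
python3 - <<'E'
from h import *
i=viewer.camera_info("wrist")
for z in (.012,.0115): print(onz(i,276,163,z))
print(onz(i,278.5,311.5,.196))
E
```

```text
[ 0.45823977 -0.03047046  0.012     ]
[ 0.45823638 -0.03055815  0.0115    ]
[ 0.46092118 -0.06483388  0.196     ]
```

>>> play_rows([
  [1.7,-0.1,1,0,0,0,-0.4],
  [3.4,-0.3,3,0,0,0,-0.4],
  [3.4,-0.3,7,0,0,0,-0.4],
  [3.4,-0.3,11,0,0,0,-0.4],
  [3.4,-0.3,12,0,0,0,-0.4],
])

```text
clock: 4.75
position: [0.4594, -0.0242, 0.0458]
tool_rot: [-3.138, 0.0, 1.577]
force: [-0.1, -0.7, -0.4]
grip_width: 0.0304
finger_force: 30.0
```

```bash
python3 - <<'E'
from h import *
i=viewer.camera_info("side");print(observe()["position"])
p,d=viewer.grab_frame("side");save("s1a",p,(180,150,340,270),4)
i=viewer.camera_info("wrist");p,d=viewer.grab_frame("wrist");save("w4",p,(180,160,380,400),2)
cv2.imwrite("pics/j1.png",np.hstack([cv2.resize(cv2.imread("pics/s1a.png"),(430,322)),cv2.resize(cv2.imread("pics/w4.png"),(268,322))]))
E
```

```text
[ 0.45939407 -0.02418553  0.04576063]
```

View pics/j1.png

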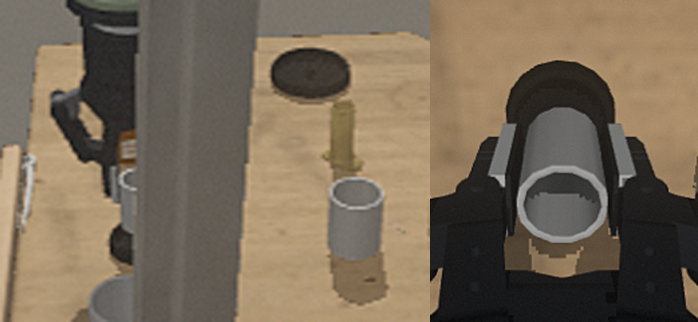

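The flask sits over the base, centred in both views. Lowering it.

>>> play_rows([
  [0,0,1,0,0,0,-0.4],
  [0,0,1.8,0,0,0,-0.4],
  [0,0,2.1,0,0,0,-0.4],
  [0,0,2.3,0,0,0,-0.4],
  [0,0,2.4,0,0,0,-0.4],
])

```text
clock: 5.35
position: [0.4609, -0.0246, 0.0244]
tool_rot: [3.141, 0.0, 1.577]
force: [-0.2, 0.7, -1.9]
grip_width: 0.0304
finger_force: 30.1
```

>>> play_rows([
  [0,0,0.1,0,0,0,-0.4],
  [0,0,0.2,0,0,0,-0.4],
  [0,0,0.2,0,0,0,-0.4],
  [0,0,0.2,0,0,0,-0.4],
  [0,0,0.2,0,0,0,-0.4],
])

```text
clock: 5.85
position: [0.4609, -0.0244, 0.0235]
tool_rot: [3.141, -0.001, 1.577]
force: [-7.3, 1.3, 32.4]
grip_width: 0.0304
finger_force: 33.3
```

>>> play_rows([
  [0,0,-0.2,0,0,0,-0.4],
  [0,0,-0.2,0,0,0,0.3],
  [0,0,-0.2,0,0,0,0.3],
  [0,0,-0.2,0,0,0,0.3],
  [0,0,-0.2,0,0,0,0.3],
])

```text
clock: 6.35
position: [0.4607, -0.0246, 0.0242]
tool_rot: [-3.141, 0.0, 1.577]
force: [0.2, -0.1, -0.2]
grip_width: 0.0553
finger_force: 0.0
```

>>> play_rows([
  [0,0,-1.5,0,0,0,0.3],
  [0,0,-4,0,0,0,0.3],
  [0,0,-8,0,0,0,0.3],
  [0,0,-12,0,0,0,0.6],
  [0,0,-15,0,0,0,0.7],
])

```text
clock: 6.85
position: [0.4608, -0.0247, 0.1764]
tool_rot: [3.141, -0.0, 1.576]
force: [-0.7, -0.1, -1.1]
grip_width: 0.0729
finger_force: 0.0
```

```bash
python3 - <<'E'
from h import *
p,d=viewer.grab_frame("wrist");save("w5",p);np.save("pics/w5.npy",d)
go(.640,-.039,.15)
i=viewer.camera_info("wrist")
P=np.array([dep(i,a,b,d[b,a]) for a in range(230,330) for b in range(200,400) if d[b,a]>0]);z=P[:,2]
P=P[(abs(z-.05)<.006)&(abs(P[:,0]-.459)<.04)&(abs(P[:,1]+.03)<.04)];print(cv2.minEnclosingCircle(P[:,:2].astype(np.float32)),P[:,2].mean())
E
```

```text
pos [ 0.4624 -0.0249  0.1797] shift cm [-1.5  17.74  3.06] turn [ 0.005 -0.001  0.005]
((0.4646484851837158, -0.03341931104660034), 0.016017241403460503) 0.052052010908575204
```

View pics/w5.png

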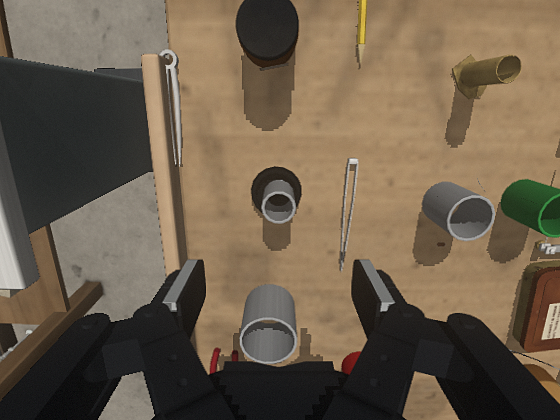

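The small flask stands in its base: rim at (277,207), dish round (276,192). The medium flask is at (466,218) with green close beside it along x, so I'll turn the fingers for it.

>>> play_rows([
  [-0.3,3.5,0,0,0,0.14,0.7],
  [-0.6,7,0,0,0,0.28,0.7],
  [-0.9,10.5,0,0,0,0.42,0.7],
  [-1.1,14,0.5,0,0,0.56,0.7],
  [-1.4,17.5,1,0,0,0.7,0.7],
])

```text
clock: 7.4
position: [0.6371, -0.0373, 0.1639]
tool_rot: [-3.141, -0.0, 0.872]
force: [-0.9, 0.4, -0.4]
grip_width: 0.0728
finger_force: 0.0
```

>>> play_rows([
  [0,0,0,0,0,0.14,0.6],
  [0,0,0,0,0,0.17,0.6],
  [0,0,0,0,0,0.17,0.6],
  [0,0,0,0,0,0.17,0.6],
  [0,0,0,0,0,0.17,0.6],
])

```text
clock: 7.9
position: [0.6356, -0.0375, 0.1647]
tool_rot: [-3.141, -0.001, 0.709]
force: [0.3, 0.2, -0.2]
grip_width: 0.0687
finger_force: 0.0
```

```bash
cat >> h.py <<'E'
def rim(name,x,y,z,r,tag,tol=.007):
    i=viewer.camera_info("wrist");p,d=viewer.grab_frame("wrist");save(tag,p);np.save(f"pics/{tag}.npy",d)
    b,a=np.nonzero(d>0);P=np.array([dep(i,u,v,d[v,u]) for u,v in zip(a,b)])
    k=(abs(P[:,2]-z)<tol)&(np.hypot(P[:,0]-x,P[:,1]-y)<r+.012);P=P[k]
    c,rr=cv2.minEnclosingCircle(P[:,:2].astype(np.float32));print(name,len(P),np.round(c,4),round(rr,4),P[:,2].mean().round(4));return c
E
python3 - <<'E'
from h import *
c=rim("M",.640,-.039,.054,.023,"w6",.005)
s=observe();print(s["qpos"].round(2));go(c[0],c[1],.026,s["tool_rot"][2])
E
```

```text
M 660 [ 0.6411 -0.0421] 0.0231 0.0538
[-0.43  0.71  0.63  1.65 -0.49  0.95 -0.48]
pos [ 0.6357 -0.0375  0.1647] shift cm [ 0.1   0.7  13.87] turn [-0.    -0.001  0.   ]
```

>>> play_rows([
  [0.1,0.7,3,0,0,0,0.6],
  [0.1,0.7,6.5,0,0,0,0.6],
  [0.1,0.7,10,0,0,0,0.6],
  [0.1,0.7,13,0,0,0,0.6],
  [0.1,0.7,14,0,0,0,0.6],
])

```text
clock: 8.45
position: [0.6396, -0.042, 0.0218]
tool_rot: [-3.139, 0.002, 0.708]
force: [-0.6, 0.9, -0.2]
grip_width: 0.068
finger_force: 0.0
```

>>> play_rows([
  [0,0,0,0,0,0,0.6],
  [0,0,0,0,0,0,-0.2],
  [0,0,0,0,0,0,-0.2],
  [0,0,0,0,0,0,-0.2],
  [0,0,0,0,0,0,-0.2],
], squeeze=30)

```text
clock: 8.95
position: [0.6421, -0.0423, 0.0262]
tool_rot: [3.14, -0.002, 0.707]
force: [-1.4, -0.4, 4.6]
grip_width: 0.0441
finger_force: 30.3
```

>>> play_rows([
  [0,0,-1,0,0,0,-0.2],
  [0,0,-3,0,0,0,-0.2],
  [0,0,-6,0,0,0,-0.2],
  [0,0,-10,0,0,0,-0.2],
  [0,0,-14,0,0,0,-0.2],
])

```text
clock: 9.45
position: [0.6409, -0.0423, 0.1671]
tool_rot: [3.141, -0.0, 0.707]
force: [0.4, -0.7, -2.7]
grip_width: 0.0442
finger_force: 31.4
```

```bash
python3 - <<'E'
from h import *
s=observe();x,y,z=s["position"]
rim("Mheld",x,y-.005,z+.029,.026,"w7",.006)
go(.453,.20,.17,s["tool_rot"][2])
E
```

```text
Mheld 4016 [ 0.6481 -0.0386] 0.0343 0.1949
pos [ 0.6435 -0.0431  0.1736] shift cm [  1.28 -30.86   0.21] turn [ 0.005 -0.006 -0.   ]
```

>>> play_rows([
  [0.2,-4.5,0,0,0,0,-0.2],
  [0.4,-9,0,0,0,0,-0.2],
  [0.6,-13.5,0,0,0,0,-0.2],
  [0.8,-18,0,0,0,0,-0.2],
  [1,-22.5,0,0,0,0,-0.2],
])

```text
clock: 10.0
position: [0.5015, 0.1366, 0.1653]
tool_rot: [-3.141, -0.002, 0.707]
force: [0.6, 0.3, -1.5]
grip_width: 0.0441
finger_force: 31.6
```

>>> play_rows([
  [0.1,-4,0,0,0,0,-0.2],
  [0.2,-8,0,0,0,0,-0.2],
  [0.2,-8,0,0,0,0,-0.2],
  [0.2,-8,0,0,0,0,-0.2],
  [0.2,-8,0,0,0,0,-0.2],
])

```text
clock: 10.5
position: [0.4528, 0.197, 0.165]
tool_rot: [3.141, -0.001, 0.706]
force: [0.5, -0.1, -2.2]
grip_width: 0.0441
finger_force: 31.7
```

```bash
python3 - <<'E'
from h import *
print(observe()["position"],observe()["qpos"].round(2))
p,d=viewer.grab_frame("wrist");save("w8",p);np.save("pics/w8.npy",d)
i=viewer.camera_info("wrist");np.save("pics/w8i.npy",i,allow_pickle=True);print(np.round(proj(i,np.array([.453,.252,.012])),1))
E
```

```text
[0.45281852 0.19699195 0.16496942] [-1.05  0.51  0.7   2.03 -0.47  0.77 -0.93]
[233.9 155.1]
```

View pics/w8.png

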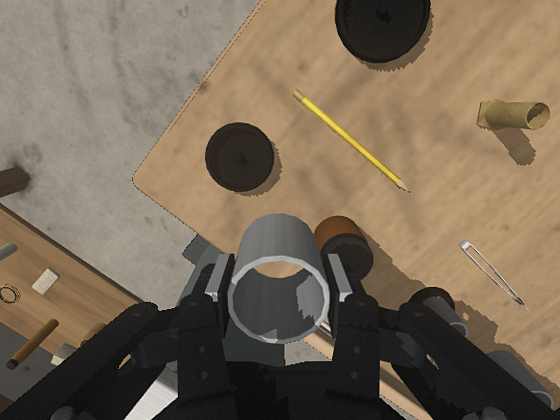

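Medium flask rim is at (278,299), the medium base rim centre at (239,158) and the large base at about (382,16). The jar is below and to the right, clear.

```bash
python3 - <<'E'
from h import *
i=viewer.camera_info("wrist")
b=onz(i,239.5,158,.012);f=onz(i,278.5,299.5,.193);print(b,f,onz(i,382,17,.012))
s=observe();o=f-s["position"];t=b-o;print(o[:2]);go(t[0],t[1],.06,s["tool_rot"][2])
E
```

```text
[0.45427651 0.24614334 0.012     ] [0.45369921 0.19674547 0.193     ] [0.62789883 0.22901991 0.012     ]
[7.89116682e-04 5.81981650e-05]
pos [0.4529 0.1967 0.1648] shift cm [ 3.24 -3.73 10.48] turn [ 0.    -0.001 -0.   ]
```

>>> play_rows([
  [1.7,-1.9,1,0,0,0,-0.2],
  [3.3,-3.8,3,0,0,0,-0.2],
  [3.3,-3.8,7,0,0,0,-0.2],
  [3.3,-3.8,10,0,0,0,-0.2],
  [3.3,-3.8,11,0,0,0,-0.2],
])

```text
clock: 11.05
position: [0.4522, 0.2463, 0.0521]
tool_rot: [3.142, 0.003, 0.705]
force: [0.2, 0.6, -1.2]
grip_width: 0.0441
finger_force: 31.7
```

```bash
python3 - <<'E'
from h import *
print(observe()["position"])
p,d=viewer.grab_frame("side");save("a",p,(195,145,325,245),4)
p,d=viewer.grab_frame("wrist");save("b",p,(160,140,400,380),2)
cv2.imwrite("pics/j2.png",np.hstack([cv2.resize(cv2.imread("pics/a.png"),(420,323)),cv2.resize(cv2.imread("pics/b.png"),(323,323))]))
E
```

```text
[0.45222155 0.2462686  0.05207836]
```

View pics/j2.png

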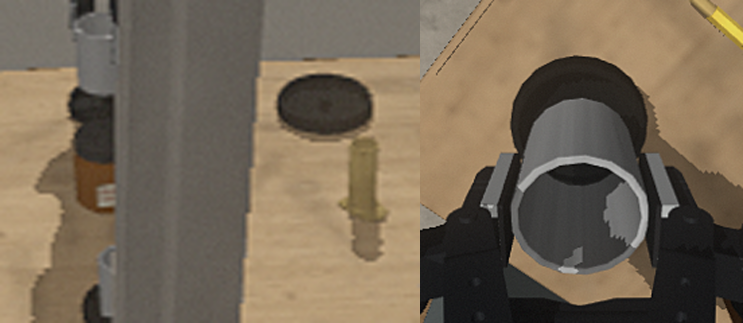

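The flask is above the dish and centred in the wrist crop (both at x≈580). Lowering it.

>>> play_rows([
  [0,0,0.8,0,0,0,-0.2],
  [0,0,1.5,0,0,0,-0.2],
  [0,0,2,0,0,0,-0.2],
  [0,0,2.3,0,0,0,-0.2],
  [0,0,2.3,0,0,0,-0.2],
])

```text
clock: 11.65
position: [0.4526, 0.2478, 0.0311]
tool_rot: [-3.142, 0.0, 0.707]
force: [-1.0, 1.0, -1.5]
grip_width: 0.0445
finger_force: 31.8
```

>>> play_rows([
  [0,0,0.1,0,0,0,-0.2],
  [0,0,0.2,0,0,0,-0.2],
  [0,0,0.2,0,0,0,-0.2],
  [0,0,0.2,0,0,0,-0.2],
  [0,0,0.2,0,0,0,-0.2],
])

```text
clock: 12.15
position: [0.4528, 0.2479, 0.0301]
tool_rot: [-3.141, -0.001, 0.707]
force: [-4.0, -1.3, 16.7]
grip_width: 0.0441
finger_force: 33.8
```

>>> play_rows([
  [0,0,-0.1,0,0,0,-0.2],
  [0,0,-0.1,0,0,0,0.6],
  [0,0,-0.1,0,0,0,0.6],
  [0,0,-0.1,0,0,0,0.6],
  [0,0,-0.1,0,0,0,0.6],
])

```text
clock: 12.65
position: [0.4526, 0.2478, 0.0302]
tool_rot: [3.142, 0.0, 0.707]
force: [-0.1, -0.4, -0.2]
grip_width: 0.0683
finger_force: 0.0
```

>>> play_rows([
  [0,0,-1.5,0,0,0,0.6],
  [0,0,-4,0,0,0,0.6],
  [0,0,-8,0,0,0,0.6],
  [0,0,-12,0,0,0,0.6],
  [0,0,-15,0,0,0,1],
])

```text
clock: 13.15
position: [0.4528, 0.2477, 0.1824]
tool_rot: [3.141, -0.001, 0.706]
force: [0.9, 0.2, -0.9]
grip_width: 0.0805
finger_force: 0.0
```

```bash
python3 - <<'E'
from h import *
rim("M",.4535,.247,.058,.023,"w9",.005)
go(.452,-.171,.18)
E
```

```text
M 595 [0.4527 0.2476] 0.0231 0.0578
pos [0.4543 0.2482 0.1859] shift cm [-27.38  31.75   0.45] turn [ 0.002 -0.005 -0.865]
```

View pics/w9.png

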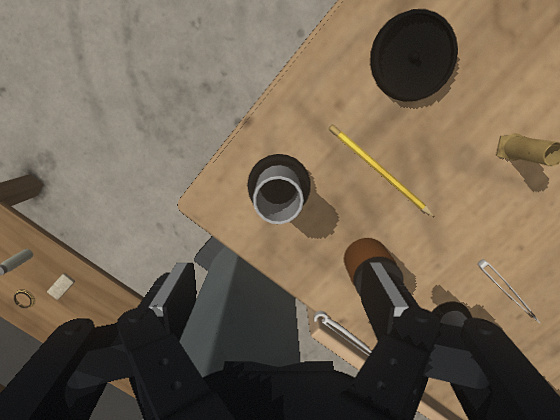

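The medium flask is seated: rim z 0.0578, at (277,194). The large base centre is at about (415,54).

>>> play_rows([
  [-2.8,3.3,0,0,0,-0.1,1],
  [-5.8,6.6,0,0,0,-0.2,1],
  [-8.7,10,0,0,0,-0.3,1],
  [-11.6,13.4,0,0,0,-0.4,1],
  [-14.5,16.8,0,0,0,-0.5,1],
])

```text
clock: 13.7
position: [0.4511, 0.0243, 0.1804]
tool_rot: [3.141, -0.0, 1.211]
force: [0.7, -0.2, 0.1]
grip_width: 0.0856
finger_force: 0.0
```

```bash
python3 - <<'E'
from h import *
go(.452,-.171,.17)
E
```

```text
pos [0.4511 0.0243 0.1804] shift cm [-18.25   6.95   1.04] turn [ 0.   -0.   -0.36]
```

>>> play_rows([
  [-4,1.5,0.2,0,0,-0.09,1],
  [-8.5,3.2,0.5,0,0,-0.18,1],
  [-13,4.9,0.8,0,0,-0.27,1],
  [-17.5,6.6,1,0,0,-0.36,1],
  [-17.5,6.7,1,0,0,-0.36,1],
])

```text
clock: 14.2
position: [0.4502, -0.1687, 0.1705]
tool_rot: [3.141, 0.002, 1.561]
force: [-0.0, 0.8, -0.4]
grip_width: 0.0854
finger_force: 0.0
```

```bash
python3 - <<'E'
from h import *
c=rim("L",.452,-.171,.062,.03,"w10",.004)
s=observe();print(s["qpos"].round(2));go(c[0],c[1],.033,s["tool_rot"][2])
E
```

```text
L 852 [ 0.4524 -0.174 ] 0.0302 0.062
[-0.16  0.43  0.5   2.05 -0.3   0.73  0.52]
pos [ 0.4509 -0.1653  0.1702] shift cm [-0.86  0.16 13.73] turn [0.    0.001 0.   ]
```

>>> play_rows([
  [-0.6,0.2,3,0,0,0,1],
  [-0.6,0.2,6.5,0,0,0,1],
  [-0.6,0.2,9.5,0,0,0,1],
  [-0.6,0.2,12,0,0,0,1],
  [-0.6,0.2,13.7,0,0,0,1],
])

```text
clock: 14.75
position: [0.4533, -0.1662, 0.0316]
tool_rot: [-3.14, -0.001, 1.567]
force: [1.2, -0.3, 0.9]
grip_width: 0.0852
finger_force: 0.0
```

>>> play_rows([
  [0,0,0,0,0,0,1],
  [0,0,0,0,0,0,0.2],
  [0,0,0,0,0,0,0.2],
  [0,0,0,0,0,0,0.2],
  [0,0,0,0,0,0,0.2],
], squeeze=35)

```text
clock: 15.25
position: [0.4542, -0.1672, 0.0346]
tool_rot: [3.14, -0.0, 1.567]
force: [-2.9, 0.8, 9.0]
grip_width: 0.0585
finger_force: 35.2
```

>>> play_rows([
  [0,0,-1,0,0,0,0.2],
  [0,0,-3,0,0,0,0.2],
  [0,0,-6,0,0,0,0.2],
  [0,0,-10,0,0,0,0.2],
  [0,0,-14,0,0,0,0.2],
])

```text
clock: 15.75
position: [0.4532, -0.1674, 0.1757]
tool_rot: [3.142, -0.0, 1.566]
force: [0.9, 1.3, -2.4]
grip_width: 0.0586
finger_force: 38.4
```

```bash
python3 - <<'E'
from h import *
print(observe()["grip_width"],observe()["finger_force"])
go(.625,.18,.19,observe()["tool_rot"][2])
E
```

```text
0.05857785465686301 38.401856403797865
pos [ 0.4532 -0.1674  0.1757] shift cm [34.81 17.02 -1.43] turn [ 0. -0. -0.]
```

>>> play_rows([
  [4,2,-0.4,0,0,0,0.2],
  [8,4,-0.8,0,0,0,0.2],
  [12,6,-1.2,0,0,0,0.2],
  [16,8,-1.4,0,0,0,0.2],
  [20,10,-1.4,0,0,0,0.2],
])

```text
clock: 16.25
position: [0.5551, 0.0342, 0.189]
tool_rot: [3.14, -0.0, 1.567]
force: [0.2, -0.2, -2.2]
grip_width: 0.0584
finger_force: 38.5
```

>>> play_rows([
  [4,2,0,0,0,0,0.2],
  [8,4,0,0,0,0,0.2],
  [12,6,0,0,0,0,0.2],
  [14,7,0,0,0,0,0.2],
  [14,7,0,0,0,0,0.2],
])

```text
clock: 16.75
position: [0.6254, 0.1759, 0.1879]
tool_rot: [3.141, -0.001, 1.571]
force: [-1.3, -1.0, -2.3]
grip_width: 0.0589
finger_force: 38.4
```

```bash
python3 - <<'E'
from h import *
print(observe()["position"],observe()["qpos"].round(2))
p,d=viewer.grab_frame("wrist");save("w11",p);np.save("pics/w11.npy",d)
E
```

```text
[0.62535937 0.1759388  0.18791639] [-0.67  0.66  0.49  1.59 -0.35  0.98 -0.07]
```

View pics/w11.png

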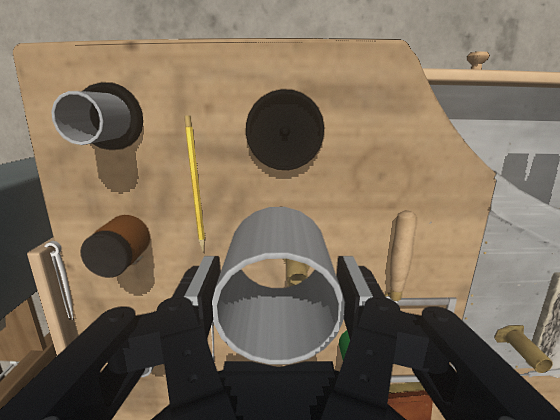

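The large flask is held with its rim centre at about (279,307). The large base rim centre is at about (285,128).

```bash
python3 - <<'E'
from h import *
i=viewer.camera_info("wrist")
b=onz(i,285,128.5,.012);s=observe();f=onz(i,279,307,s["position"][2]-.0346+.062);print(b,f)
o=f-s["position"];t=b-o;print(o[:2]);go(t[0],t[1],.06,s["tool_rot"][2])
E
```

```text
[0.63308696 0.23176647 0.012     ] [0.62646928 0.16902316 0.21540676]
[ 0.00153013 -0.00445101]
pos [0.6249 0.1735 0.188 ] shift cm [ 6.28  0.65 12.8 ] turn [0. 0. 0.]
```

>>> play_rows([
  [3,0.3,1,0,0,0,0.2],
  [6.2,0.5,3,0,0,0,0.2],
  [6.2,0.5,6.5,0,0,0,0.2],
  [6.2,0.5,10,0,0,0,0.2],
  [6.2,0.5,12.2,0,0,0,0.2],
])

```text
clock: 17.3
position: [0.6293, 0.2328, 0.064]
tool_rot: [-3.14, 0.001, 1.566]
force: [-0.2, -0.2, -3.3]
grip_width: 0.0585
finger_force: 38.4
```

```bash
python3 - <<'E'
from h import *
print(observe()["position"])
p,d=viewer.grab_frame("side");save("a",p,(260,130,340,200),5)
p,d=viewer.grab_frame("wrist");save("b",p,(160,140,400,380),2)
cv2.imwrite("pics/j3.png",np.hstack([cv2.resize(cv2.imread("pics/a.png"),(400,350)),cv2.resize(cv2.imread("pics/b.png"),(350,350))]))
E
```

```text
[0.62928694 0.23275859 0.06400514]
```

View pics/j3.png

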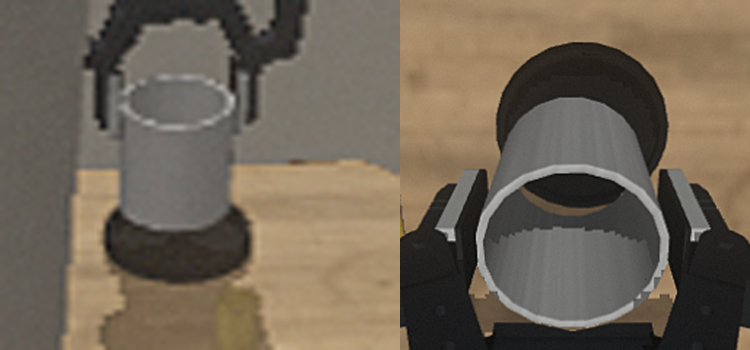

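Side crop: flask and dish are both centred at x≈177. Wrist crop: the flask is about 3 mm to the -x side, so I'll nudge +x by 2 mm and lower it.

>>> play_rows([
  [0,0.2,0.6,0,0,0,0.2],
  [0,0.2,1.3,0,0,0,0.2],
  [0,0.2,2,0,0,0,0.2],
  [0,0.2,2.6,0,0,0,0.2],
  [0,0.2,2.6,0,0,0,0.2],
])

```text
clock: 17.9
position: [0.6329, 0.2361, 0.0402]
tool_rot: [3.14, -0.003, 1.568]
force: [0.3, 4.9, -1.8]
grip_width: 0.0583
finger_force: 38.5
```

>>> play_rows([
  [0,0,0.1,0,0,0,0.2],
  [0,0,0.2,0,0,0,0.2],
  [0,0,0.2,0,0,0,0.2],
  [0,0,0.2,0,0,0,0.2],
  [0,0,0.2,0,0,0,0.2],
])

```text
clock: 18.4
position: [0.633, 0.2352, 0.0383]
tool_rot: [3.14, -0.002, 1.567]
force: [0.0, 5.0, 5.9]
grip_width: 0.0586
finger_force: 38.8
```

>>> play_rows([
  [0,0,0,0,0,0,0.2],
  [0,0,0,0,0,0,0.9],
  [0,0,0,0,0,0,0.9],
  [0,0,0,0,0,0,0.9],
  [0,0,0,0,0,0,0.9],
])

```text
clock: 18.9
position: [0.6323, 0.2336, 0.0372]
tool_rot: [-3.142, 0.0, 1.567]
force: [-0.8, 1.2, 0.4]
grip_width: 0.0813
finger_force: 0.0
```

>>> play_rows([
  [0,0,-1.5,0,0,0,0.9],
  [0,0,-4,0,0,0,0.9],
  [0,0,-8,0,0,0,0.9],
  [0,0,-12,0,0,0,0.9],
  [0,0,-16,0,0,0,0.9],
])

```text
clock: 19.4
position: [0.6323, 0.2335, 0.2001]
tool_rot: [3.141, -0.0, 1.566]
force: [-0.1, 0.9, -0.0]
grip_width: 0.0811
finger_force: 0.0
```

>>> play_rows([
  [-4,0,-2,0,0,0,0.9],
  [-7,-1,-3,0,0,0,0.9],
  [-7,-1,-3,0,0,0,0.9],
  [-7,-1,-3,0,0,0,0.9],
  [-7,-1,-3,0,0,0,0.9],
])

```text
clock: 19.9
position: [0.622, 0.1648, 0.2275]
tool_rot: [-3.142, -0.001, 1.568]
force: [-0.2, 1.6, 0.4]
grip_width: 0.0813
finger_force: 0.0
```

```bash
python3 - <<'E'
from h import *
print(observe()["position"])
rim("L",.633,.232,.066,.03,"w12",.004)
rim("M",.4527,.2476,.058,.023,"w12b",.005)
a=cv2.imread("pics/w12.png");p,d=viewer.grab_frame("scene");save("b",p,(190,175,360,325),3)
b=cv2.imread("pics/b.png")[:420];cv2.imwrite("pics/j4.png",cv2.resize(np.hstack([a[:, :],cv2.resize(b,(476,420))]),(800,324)))
E
```

```text
[0.62197505 0.16484488 0.22749291]
L 628 [0.6339 0.2275] 0.0302 0.0662
M 652 [0.4526 0.2473] 0.0236 0.0575
```

View pics/j4.png

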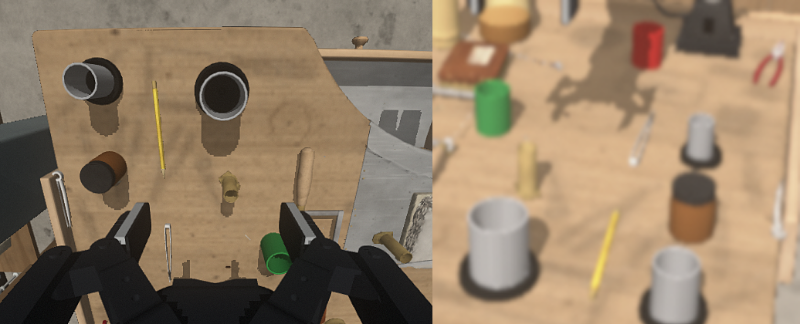

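All three stand in their dishes: large rim at (223,97) left and medium at (80,80) left, small at (700,135) right. A numeric tilt check follows, with a pass near the small one.

>>> play_rows([
  [-4,-2,0,0,0,0,0.9],
  [-8,-4,0,0,0,0,0.9],
  [-12,-7,0,0,0,0,0.9],
  [-16,-10,0,0,0,0,0.9],
  [-18,-12,0,0,0,0,0.9],
])

```text
clock: 20.55
position: [0.4993, -0.0185, 0.2273]
tool_rot: [-3.141, 0.0, 1.564]
force: [1.3, 0.2, 0.5]
grip_width: 0.081
finger_force: 0.0
```

>>> play_rows([
  [-3,-2,0,0,0,0,0.9],
  [-5,-3,0,0,0,0,0.9],
  [-5,-3,0,0,0,0,0.9],
  [-5,-3,0,0,0,0,0.9],
  [-5,-3,0,0,0,0,0.9],
])

```text
clock: 21.05
position: [0.4716, -0.0647, 0.2272]
tool_rot: [-3.141, 0.0, 1.568]
force: [-0.5, 0.3, 0.5]
grip_width: 0.0813
finger_force: 0.0
```

```bash
python3 - <<'E'
from h import *
print(observe()["position"])
i=viewer.camera_info("wrist");p,d=viewer.grab_frame("wrist");save("w13",p)
u,v=map(int,proj(i,np.array([.461,-.031,.04])));print(u,v)
save("w13c",p,(max(u-60,0),max(v-60,0),u+60,v+60),4)
b,a=np.nonzero(d>0);P=np.array([dep(i,x,y,d[y,x]) for x,y in zip(a,b)])
P=P[(P[:,2]>.043)&(P[:,2]<.06)&(np.hypot(P[:,0]-.461,P[:,1]+.031)<.03)]
print(len(P),cv2.minEnclosingCircle(P[:,:2].astype(np.float32)),P[:,2].mean())
print("slopes",np.linalg.lstsq(np.c_[P[:,:2],np.ones(len(P))],P[:,2],rcond=None)[0])
E
```

```text
[ 0.47161277 -0.06467225  0.22716234]
267 151
292 ((0.46280211210250854, -0.0333007350564003), 0.016026511788368225) 0.04999275051638592
slopes [0.0064605  0.0168734  0.04757162]
```

View pics/w13c.png

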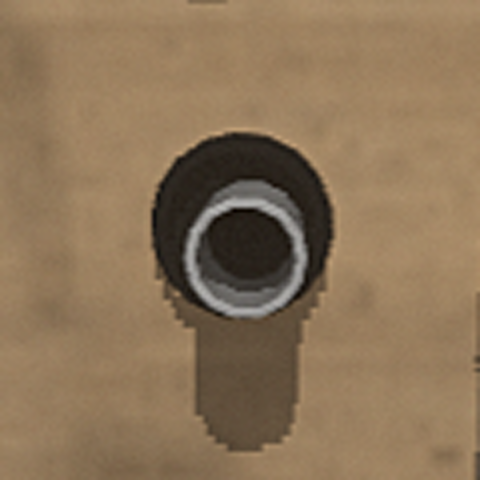

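The small flask is level: rim z 0.050, inside the dish. Handing in.

```bash
python3 -c "
from h import *
print(bot.job_done())"
```

```text
the job is handed in; nothing more can be done
None
```

I stood all three flasks on the bases of their own size, left the jar and brass tube alone, and handed the job in at about 21 s. Final camera checks put every rim within 0.5 mm of its seated height; I did not see a verdict.

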